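# Wind up and pin the tension wheel of a pull-down clothes rail

## Robot

A 6-joint arm with a two-finger parallel gripper is mounted at the origin on the work surface. World frame = base frame: x ahead of the robot, y to its left, z up, the work surface at z = 0. Lengths are in m, angles in degrees, forces in N, time in s.
With the tool pointing down it reaches from about 0.375 to 0.75 m from the base axis. Payload 9 kg.
Tool frame: the origin (TCP) lies where the fingers leave the gripper's body, on its centre line; the fingertips stand 73 mm ahead of it and the grasp point (between the pads) lies 54 mm ahead of it (robot.tip_reach is the distance from the TCP to the fingertips, in m); z points along the fingers, y is the line along which they close (so a half turn about z gives the same grasp; the last joint's range is limited). The gripper opens to 85 mm and grips with 20 to 120 N. Pads are 22 mm wide; open, the fingers measure 114 mm over their backs; the gripper's body (76 mm by 85 mm) begins 54 mm behind the grasp point. The pads swing forward as they close: fully open they stand 13 mm farther back than shut.
Start: joints at [64.074, 5.964, 5.575, 89.605, 0, 77.527], TCP at [0.14, 0.584, 0.304] pointing down, gripper open.
Joint ranges: [-171.21, 171.21], [-48.23, 106.86], [-62.78, 66.21], [-105.2, 120.99], [-86.42, 89.51], [-180, 180]. Speed limits (degrees/s): [127.2, 127.2, 147.25, 180, 180, 180].

## Interface

Orientations are given as [roll, pitch, yaw] about the fixed x, y, z axes, in that order (R = Rz(yaw) Ry(pitch) Rx(roll)).
In Python, from plant import robot gives the robot as it stands. Calls block until the motion is done:
- robot.move_pose(position, orientation): joint-space move of the TCP to a pose.
- robot.line_to(position, vel=0.15, rotation=None, guard=None): straight line of the TCP; rotation=None keeps the orientation; vel is the mean speed in m/s. With guard (N) it stops when the force on the tool has changed by that much, and returns True; else False.
- robot.goto_joints(angles): joint-space move.
- robot.set_gripper(opening): finger opening in m; the grip force is fixed at half the most; returns when the fingers have stopped.
- robot.pause(seconds).
- robot.ik(position, orientation): joint angles nearest the present ones, or None.
- robot.observe(): the state.
- robot.grab_frame(name): name is "scene" or "top" or "wrist"; returns the picture (384x512x3 uint8, blue, green, red); there is no depth.
- robot.get_calibration(name): a dict with "vertical_fov" (degrees; the focal length in pixels is half the picture's height over the tangent of half this angle, whatever the lens; pixels are square), "cx", "cy" (the principal point, pixels), "rvec" (rotation vector, rad) and "tvec" (3), from world to camera coordinates, as OpenCV has them. Camera axes: x right, y down, z forward; pixel columns grow to the right and rows downward; lengths in m; the calibration is good to about 2 mm. A picture is of the moment at which its call begins: read the wrist's pose just before it. get_calibration takes no time and is no camera call; for the wrist camera it gives the pose at the moment of the call.
A pose or a line that the arm cannot do raises robot.IKError and nothing moves.
- robot.job_done(): hands the job in; it is judged then, once.
The state is a dict: "time": time; "q": joint angles; "qvel": joint speeds; "joint_torque": joint torques, N m; "tool_pos": TCP position; "tcp_rot": TCP orientation; "ft_force": force on the tool from outside, world axes, zero at the start; "torque": the same for the moment, N m; "gripper_width": finger opening in m; "gripper_force": force on a finger pad.
Only numpy, scipy, OpenCV 4.12 (cv2) and the standard library are available. Lean on these libraries where they do the work, as an engineer would, in place of code of your own. Each camera call takes 0.05 s, during which the arm holds its last target. There are 200 camera calls.

## Task

Take the red-headed locking pin out of its wooden stand, put it through the hole in the yellow patch of the blue sprung tension wheel, and with the pin turn the wheel anticlockwise (seen from above) against its spring, feeling gently for the hidden locking hole underneath. Let the pin drop in there, push it fully home until its red head sits on the wheel, and leave it holding the wheel wound. Work gently, never loading the unit with more than 40 N, and leave the polish tin, the brush and the cedar block where they are.

Things in the scene. Friction and masses are not known exactly. Their poses are not given: they have to be found in the camera images.
- unit: Drive unit of a pull-down clothes rail, fixed. Aluminium bed 235 x 200 x 12 mm. Origin on the worktop (z = 0) straight below the wheel's vertical axis; the bed reaches 97 mm before (-x), 138 mm behind (+x) and 100 mm to each side of it. A grey housing 42 x 120 mm in plan, 82 mm high, stands 114 mm behind the axis.
- wheel (a joint): Turn of the blue tension wheel, rad, growing anticlockwise seen from above; 0 unwound, stop at 1.25, starts at 0 to 0.1. A spring of 0.3 N m/rad pulls it back to 0, with 0.05 N m friction: 4 to 6 N at the hole where it locks. The hidden locking hole comes under the wheel's hole somewhere between 0.55 and 0.95, different each time.
- hub (a point): Point on the wheel's axis, 62 mm above the worktop, level with the wheel's flat top. Wheel: 176 mm diameter, underside 48 mm above the worktop; dark hub 48 mm wide, 66 mm high, brass axle end 72 mm high.
- ring_top (a point): Point on the wheel's axis, 46 mm above the worktop: height of the flat top of the dark steel lock ring, hidden under the wheel. The ring has one round locking hole, 12 mm diameter, 34 mm deep, 55 mm from the axis, in the path of the wheel's hole; it does not turn. Elsewhere the pin's tip slides on its flat top.
- wheel_hole (a point): Centre of the upper mouth of the through hole in the wheel's yellow patch, 62 mm above the worktop, 12.5 mm in diameter, 14 mm deep, 55 mm from the wheel's axis; moves with the wheel. At wheel angle 0 it lies at 2.6 rad, anticlockwise, from the unit's +x axis. Its lower mouth is 2 mm above the lock ring.
- pin: Locking pin, 82 mm long, 60 g: steel shank 10 mm diameter, 42 mm long, its foot chamfered over 3 mm to 6 mm diameter; above it a red cylindrical head 20 mm diameter, 40 mm high. Origin at the centre of the tip, z up along the pin. Starts upright in the stand, tip 4 mm above the worktop. Fully home in wheel and ring the tip is 20 mm above the worktop.
- pin_shoulder (a point): Centre of the underside of the pin's red head, 42 mm above the tip. A pin wedged between wheel and ring carries side loads of up to twice the spring's pull or more on top of what the robot presses, and all of it counts as load on the unit; side load also makes the pin slide stiffly in the wheel's hole (friction coefficient about 0.5 to 0.7).
- stand: Fixed wooden block 70 x 70 x 46 mm with a 12.5 mm through hole in the middle in which the pin stands, its head on the block's top. Origin at the centre of its underside, on the worktop.
- polish: Bystander: round green shoe polish tin, 68 mm diameter, 45 mm high, origin at the centre of its underside.
- brush: Bystander: clothes brush with wooden back, 130 x 45 x 36 mm, lying along its x, origin at the centre of its underside.
- cedar: Bystander: pale cedar block 90 x 50 x 30 mm, origin at the centre of its underside.

How it is judged (in metres and radians):
On the way, in this order (a step that is already met when the one before it is completed fails the run):
1. the pin is in the wheel's hole, before the wheel is wound (z of pin in the frame of unit below 0.056 m and horizontal distance between pin and wheel_hole below 0.005 m and value of joint wheel below 0.3 rad), for 0.1 s.
2. the wheel is turned against its spring with the pin in its hole (z of pin in the frame of unit below 0.06 m and horizontal distance between pin and wheel_hole below 0.008 m and value of joint wheel above 0.4 rad), for 0.1 s.
At the end, for the whole second after the job is handed in: The pin is fully home through wheel and lock ring (tip within 3.5 mm of its home height of 20 mm, head within 5 mm of the wheel's hole, tilted less than 0.2 rad), the wheel is held wound at more than 0.45 rad, and both are at rest (z of pin in the frame of unit below 0.0235 m and horizontal distance between pin_shoulder and wheel_hole below 0.005 m and angle between pin's own z axis and vertical below 0.2 rad and value of joint wheel above 0.45 rad and velocity of joint wheel between -0.1 and 0.1 rad/s and linear speed of pin below 0.02 m/s); the robot touches nothing.
It fails at once if more than 40 N between the pin and the unit (its bed, ring or wheel), summed over its contacts (contact force between pin and unit above 40 N).
It fails at once if more than 40 N between the robot's fingers and the unit (contact force between the fingers and unit above 40 N).
It fails at once if a bystander is moved by more than 20 mm (distance of any of polish, brush, cedar from where it was at the start of the episode above 0.02 m).
It also fails if it takes over 61 s, if anything falls off the work surface, if the arm or the gripper's body presses on something with over 40 N, if the wrist force passes 120 N, or if a joint passes its speed limit or range.

## Working session

There is one attempt and no reset: what is moved stays moved. The work goes in short steps, each a Python script; the robot and the scene stay as the last script left them, time stands still between calls to the robot, and variables do not carry over. Pictures are saved under pics/ and viewed, at most 10 in all, crops included, and the job is handed in when it is done.

```bash
ls; mkdir -p pics; python3 - <<'E'
from plant import robot
import cv2,numpy as np
for n in("scene","top","wrist"):
    im=robot.grab_frame(n); cv2.imwrite(f"pics/{n}0.png",im)
    np.save(f"pics/{n}0.npy",im)
    c=robot.get_calibration(n); print(n,{k:np.round(v,4).tolist() for k,v in c.items()})
o=robot.observe(); print({k:np.round(v,3).tolist() for k,v in o.items()})
a=cv2.imread("pics/scene0.png");b=cv2.imread("pics/top0.png")
cv2.imwrite("pics/both.png",np.vstack([a,b])[:, :] if 0 else np.hstack([cv2.resize(a,(400,300)),cv2.resize(b,(400,300))]))
E
```

```text
pics
scene {'vertical_fov': 52.6506, 'cx': 257.3989, 'cy': 192.011, 'rvec': [2.2609, 1.1733, -0.4082], 'tvec': [-0.369, -0.3597, 1.6421]}
top {'vertical_fov': 52.9555, 'cx': 255.61, 'cy': 197.4035, 'rvec': [2.1417, -2.1597, 0.1127], 'tvec': [0.029, 0.6144, 1.3005]}
wrist {'vertical_fov': 60.2461, 'cx': 255.2729, 'cy': 195.7376, 'rvec': [-2.2847, -1.7994, -0.2543], 'tvec': [-0.5998, -0.0347, 0.3791]}
{'time': 0.15, 'q': [64.074, 5.991, 5.537, 89.606, 0.0, 77.528], 'qvel': [-0.015, -0.254, 0.071, 0.088, -0.008, -0.04], 'joint_torque': [0.003, -55.736, 50.401, 0.012, -0.0, -0.0], 'tool_pos': [0.139, 0.583, 0.303], 'tcp_rot': [-179.942, -0.013, 166.546], 'ft_force': [0.132, 1.2, 0.171], 'torque': [0.026, 0.028, -0.007], 'gripper_force': 0.0, 'gripper_width': 0.085}
```

View pics/top0.png

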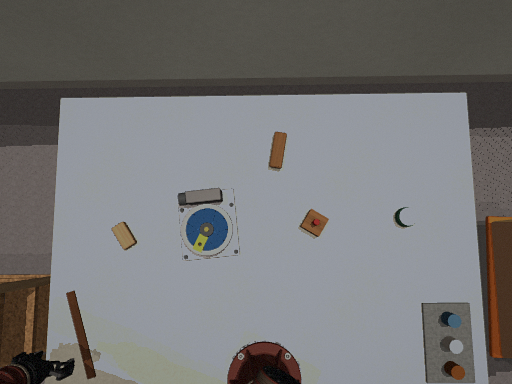

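View pics/scene0.png

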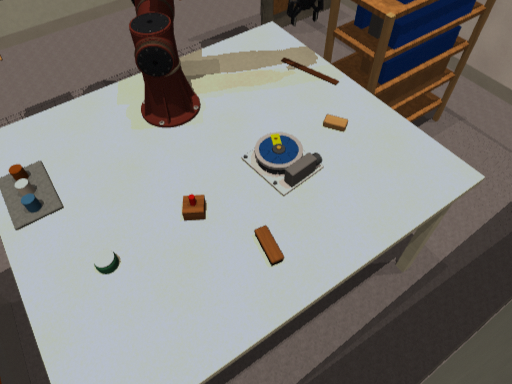

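The top view shows the red pin head at (315,223) on its stand, the wheel at (207,230) and the yellow patch at (201,242). In the scene view the pin is at (193,199) and the wheel at (279,150). Next I measure these from both views and check the calibration.

```bash
cat > h.py <<'E'
import cv2,numpy as np
def K(c):
    f=192/np.tan(np.radians(c["vertical_fov"])/2); return np.array([[f,0,c["cx"]],[0,f,c["cy"]],[0,0,1]])
def ray(c,uv):
    R=cv2.Rodrigues(np.array(c["rvec"],float))[0]; t=np.array(c["tvec"],float)
    d=R.T@np.linalg.inv(K(c))@np.array([*uv,1.]); return -R.T@t,d/np.linalg.norm(d)
def plane(c,uv,z):
    o,d=ray(c,uv); return o+d*(z-o[2])/d[2]
def proj(c,p): return cv2.projectPoints(np.array([p],float),np.array(c["rvec"],float),np.array(c["tvec"],float),K(c),None)[0].ravel()
def tri(*rs):
    A=sum(np.eye(3)-np.outer(d,d) for o,d in rs); b=sum((np.eye(3)-np.outer(d,d))@o for o,d in rs)
    p=np.linalg.solve(A,b); return p,[np.linalg.norm(np.cross(p-o,d)) for o,d in rs]
def masks(im):
    h=cv2.cvtColor(im,cv2.COLOR_BGR2HSV); H,S,V=cv2.split(h)
    return dict(red=((H<5)|(H>173))&(S>190)&(V>90),blue=(H>98)&(H<125)&(S>150)&(V>60),yellow=(H>23)&(H<35)&(S>170)&(V>90))
def blobs(m,amin=6):
    n,l,s,c=cv2.connectedComponentsWithStats(m.astype(np.uint8)); 
    return sorted([(int(s[i,4]),*np.round(c[i],2).tolist()) for i in range(1,n) if s[i,4]>=amin],reverse=True)
E
python3 - <<'E'
from h import *
from plant import robot
for n in("scene","top","wrist"):
    c=robot.get_calibration(n)
    im=np.load(f"pics/{n}0.npy")
    print(n,"cam",ray(c,(256,192))[0].round(3),"base",proj(c,[0,0,0]).round(1),"tcp",proj(c,[.14,.584,.304]).round(1))
    for k,m in masks(im).items(): print(k,blobs(m)[:4])
E
```

```text
scene cam [ 1.264 -0.413  1.093] base [170.2 107. ] tcp [304.7   8.2]
red [(23, 191.0, 197.0)]
blue [(737, 433.17, 24.58), (638, 278.58, 150.5), (391, 422.9, 11.32), (154, 421.53, 44.84)]
yellow [(83, 275.52, 138.87)]
top cam [0.452 0.002 1.366] base [264.2 379.5] tcp [ 44.6 364.4]
red []
blue [(1001, 207.53, 227.17)]
yellow []
wrist cam [0.07  0.601 0.373] base [-268.3  165.5] tcp [256.6 385.5]
red []
blue []
yellow []
```

View pics/wrist0.png

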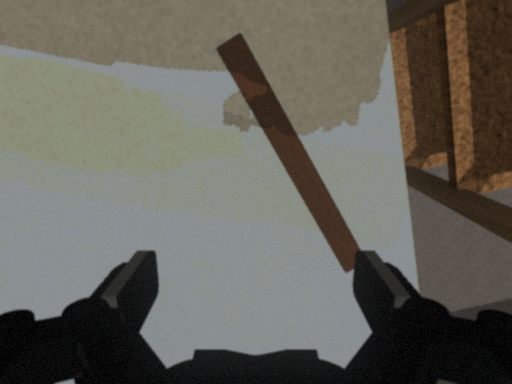

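The wrist view shows the wooden strip and the two fingers, with nothing I need in it. The base projects to (264,380), so the calibration is consistent. Next are rough two-view positions, then wrist views.

```bash
python3 - <<'E'
from h import *
from plant import robot
cs,ct=robot.get_calibration("scene"),robot.get_calibration("top")
pin,e=tri(ray(cs,(192,198)),ray(ct,(315,223))); print("pin",pin.round(4),e)
w,e=tri(ray(cs,(280,148)),ray(ct,(207,229))); print("hub",w.round(4),e)
def look(p,name,dx=0.0,dy=0.,z=0.26):
    yaw=180  # camera sits 72 mm along tool x
    robot.move_pose([p[0]+0.072+dx,p[1]+dy,z],[180,0,yaw]); robot.pause(.3)
    c=robot.get_calibration("wrist"); im=robot.grab_frame("wrist")
    np.savez("pics/"+name+".npz",im=im,**c); cv2.imwrite("pics/"+name+".png",im)
    print(name,ray(c,(256,192))[0].round(3),robot.observe()["q"],robot.observe()["time"])
look(w,"w1",0,.03); look(w,"w2",.05,-.04)
look(pin,"p1",0,.04); look(pin,"p2",0.,-.04)
ims=[cv2.imread(f"pics/{n}.png") for n in("w1","w2","p1","p2")]
cv2.imwrite("pics/q.png",cv2.resize(np.vstack([np.hstack(ims[:2]),np.hstack(ims[2:])]),(800,600),interpolation=cv2.INTER_AREA))
E
```

```text
pin [ 0.5227 -0.1744  0.0705] [np.float64(0.0006368903436493465), np.float64(0.000636890343649386)]
hub [0.5075 0.1916 0.0668] [np.float64(0.004157522022017728), np.float64(0.004157522022017679)]
w1 [0.508 0.222 0.33 ] [8.89475219e+00 9.27121663e+00 4.59290861e+00 8.53172221e+01
 1.35501183e-03 8.86995364e+00] 2.5583
w2 [0.558 0.153 0.33 ] [2.06406043e+00 1.40458514e+01 9.96996580e+00 8.59132821e+01
 3.23225900e-03 1.99777477e+00] 3.3417
p1 [ 0.524 -0.133  0.33 ] [-2.49460983e+01  7.39760418e+00  2.54792150e+00  8.51517415e+01
  3.13744934e-03 -2.50059589e+01] 4.8
p2 [ 0.524 -0.213  0.33 ] [-3.15926908e+01  1.13191420e+01  6.87700724e+00  8.55474954e+01
  2.38663442e-03 -3.16538838e+01] 5.5667
```

View pics/q.png

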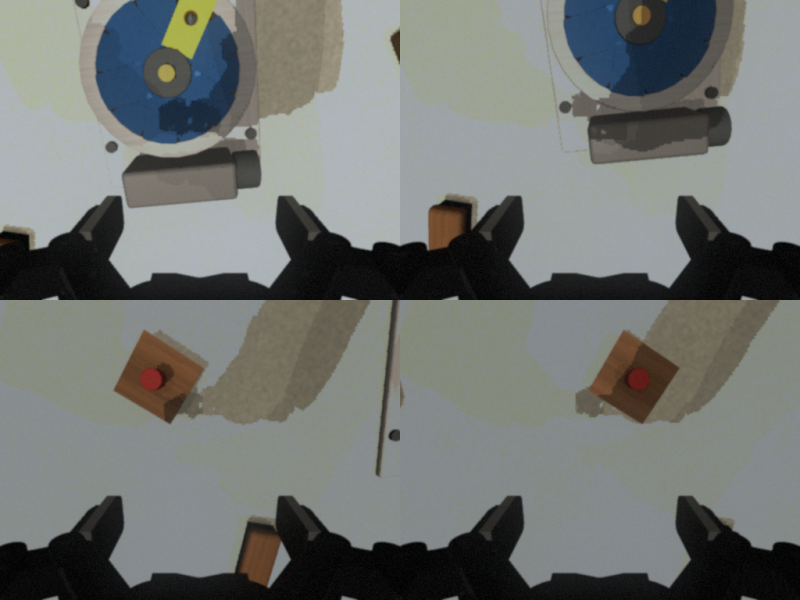

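The four wrist views show the wheel with the patch and hole at about (244,23) in w1 (full pixels), but the patch is out of frame in w2. The pin head on its stand is at about (193,101) in p1 and (304,101) in p2. I measure the pin now and take a second wheel view with the hole in frame later, on the way there.

```bash
cat >> h.py <<'E'
def load(n):
    d=np.load(f"pics/{n}.npz"); return d["im"],{k:d[k] for k in d if k!="im"}
def redtop(im):
    """centre of the lit top disc of the head and of the whole red blob"""
    b,g,r=[x.astype(float) for x in cv2.split(cv2.GaussianBlur(im,(3,3),0))]
    m=((r>60)&(r>3.0*g)&(r>3.0*b)).astype(np.uint8)
    n,l,s,c=cv2.connectedComponentsWithStats(m); i=1+np.argmax(s[1:,4]); m=l==i
    t,_=cv2.threshold(r[m].astype(np.uint8).reshape(-1,1),0,255,cv2.THRESH_OTSU)
    ys,xs=np.nonzero(m&(r>t)); return c[i],s[i],np.array([xs.mean(),ys.mean()]),len(xs),t
E
python3 - <<'E'
from h import *
A=[]
for n in("p1","p2"):
    im,c=load(n); r=redtop(im); print(n,r); A.append((c,r))
    cr=im[70:135, int(r[0][0])-32:int(r[0][0])+33]; cv2.imwrite(f"pics/c{n}.png",cv2.resize(cr,(390,390),interpolation=cv2.INTER_NEAREST))
for k in(0,2):
    p,e=tri(*[ray(c,r[k]) for c,r in A]); print(k,p.round(4),np.round(e,4))
print([plane(c,r[2],.086).round(4) for c,r in A],[plane(c,r[0],.076).round(4) for c,r in A])
cv2.imwrite("pics/cc.png",np.hstack([cv2.imread("pics/cp1.png"),cv2.imread("pics/cp2.png")]))
E
```

```text
p1 (array([192.66789668, 103.86346863]), array([181,  90,  26,  24, 271], dtype=int32), array([191.83399209, 103.69565217]), 253, 108.0)
p2 (array([304.87781955, 101.23684211]), array([292,  88,  26,  27, 532], dtype=int32), array([305.41836735, 101.07755102]), 490, 89.0)
0 [ 0.5258 -0.1778  0.0848] [0.0009 0.0009]
2 [ 0.5257 -0.1778  0.0878] [0.0009 0.0009]
[array([ 0.5266, -0.1781,  0.086 ]), array([ 0.5248, -0.1776,  0.086 ])] [array([ 0.5268, -0.1794,  0.076 ]), array([ 0.5249, -0.1765,  0.076 ])]
```

View pics/cc.png

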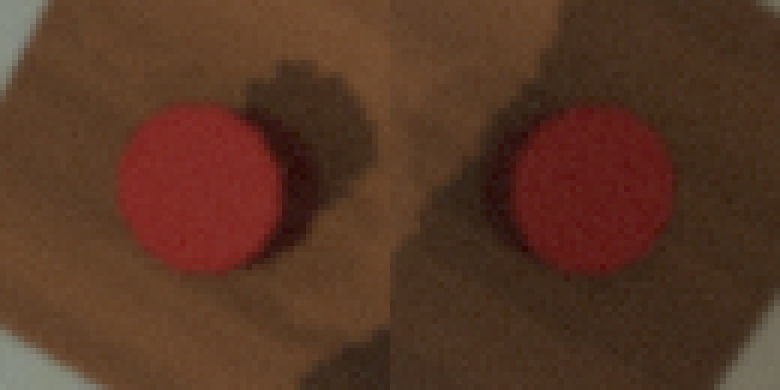

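The crops show the head's top disc centred at about (192.8,100.8) in p1 and (305.3,100.8) in p2. That puts the pin at about (0.525,-0.178) with the top at z≈0.087, which matches the given 0.086. I grasp it now, lift it out and look at the wheel from two places.

```bash
python3 - <<'E'
from h import *
from plant import robot
P=[(load("p1")[1],(192.8,100.8)),(load("p2")[1],(305.3,100.8))]
p,e=tri(*[ray(c,u) for c,u in P]); print("pin",p.round(4),np.round(e,4))
x,y=p[:2]; O=[180,0,-170]
robot.move_pose([x,y,.20],O); robot.line_to([x,y,.128],vel=.1,guard=15)
robot.set_gripper(0.0); robot.pause(.2); o=robot.observe()
print("grip",o["gripper_width"],o["gripper_force"],o["ft_force"].__array__().round(2) if hasattr(o["ft_force"],"__array__") else o["ft_force"],o["tool_pos"])
g=robot.line_to([x,y,.21],vel=.08,guard=25); o=robot.observe(); print(g,o["gripper_width"],np.round(o["ft_force"],2),np.round(o["tool_pos"],4))
for n,dy in(("w3",.04),("w4",-.04)):
    robot.move_pose([.54,.1916+dy,.26],O); robot.pause(.3)
    c=robot.get_calibration("wrist"); im=robot.grab_frame("wrist"); np.savez("pics/"+n+".npz",im=im,**c); cv2.imwrite("pics/"+n+".png",im)
o=robot.observe(); print(np.round(o["ft_force"],2),o["time"],np.round(o["q"],1))
cv2.imwrite("pics/w34.png",cv2.resize(np.hstack([cv2.imread("pics/w3.png"),cv2.imread("pics/w4.png")]),(800,300),interpolation=cv2.INTER_AREA))
E
```

```text
pin [ 0.5246 -0.1775  0.085 ] [0. 0.]
grip 0.018078116597160982 58.51872682571411 [-0.76  0.19  4.63] [ 0.52469161 -0.17758106  0.12826448]
False 0.01810520863641444 [ 0.3   0.04 -0.76] [ 0.5243 -0.1774  0.2093]
[-0.08 -0.15 -0.05] 11.5667 [ 2.4 -1.1 -6.2 84.9  0.  -7.7]
```

View pics/w34.png

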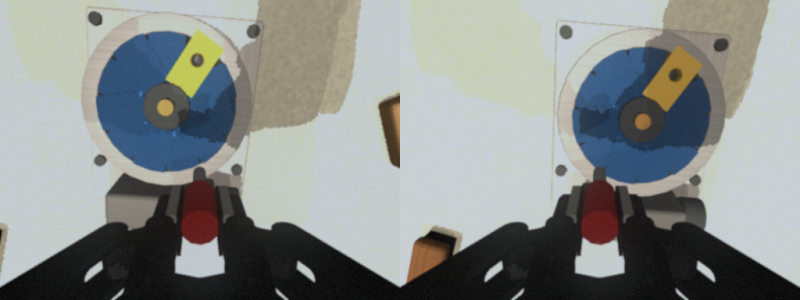

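The views show the pin held, the hole at about (252,77) in w3 and (352,95) in w4, and the brass axle end at about (211,137) and (310,155). I refine these by contour.

```bash
python3 - <<'E'
from h import *
G={"w3":((252,77),(211,137)),"w4":((352,95),(310,155))}
H,B,W=[],[],[]
for n,(h,b) in G.items():
    im,c=load(n)
    def loc(uv,r,f):
        x,y=map(int,uv); cr=im[y-r:y+r+1,x-r:x+r+1]; m=f(cr).astype(np.uint8)
        N,l,s,ce=cv2.connectedComponentsWithStats(m)
        i=1+np.argmin([np.hypot(*(ce[k]-r))+(100 if s[k,4]<30 else 0) for k in range(1,N)])
        cn=cv2.findContours((l==i).astype(np.uint8),cv2.RETR_EXTERNAL,cv2.CHAIN_APPROX_NONE)[0][0]
        (cx,cy),ax,an=cv2.fitEllipse(cn); return np.array([cx+x-r,cy+y-r]),np.round(ax,1).tolist(),s[i].tolist()
    def otsu_dark(cr):
        g=cr[:,:,2]; t,_=cv2.threshold(g,0,255,cv2.THRESH_OTSU); return g<t
    def brass(cr):
        s=cr[:,:,2].astype(float)-cr[:,:,0]; return s>.5*s.max()
    a=loc(h,11,otsu_dark); q=loc(b,18,brass)
    g=im.astype(float); bl=((g[:,:,0]>1.5*g[:,:,2])&(g[:,:,0]>40)).astype(np.uint8)
    bl[c_y:=230:]=0
    bl=cv2.morphologyEx(bl,cv2.MORPH_OPEN,np.ones((3,3)))
    hull=cv2.convexHull(np.vstack([k for k in cv2.findContours(bl,0,1)[0] if cv2.contourArea(k)>60])); w=cv2.fitEllipse(hull)
    print(n,a,q,"wheel",np.round(w[0],1),np.round(w[1],1))
    # rim radius check
    rp=np.array([plane(c,k[0],.062)[:2] for k in hull]); A=np.c_[2*rp,np.ones(len(rp))]; s=np.linalg.lstsq(A,(rp**2).sum(1),rcond=None)[0]
    print("circle z.062",s[:2].round(4),np.sqrt(s[2]+s[:2]@s[:2]).round(4),"hole@.062",plane(c,a[0],.062).round(4),"brass@.072",plane(c,q[0],.072).round(4))
    H.append(ray(c,a[0]));B.append(ray(c,q[0]))
h,e=tri(*H);b,f=tri(*B);print("hole",h.round(4),np.round(e,4),"brass",b.round(4),np.round(f,4),"r",np.hypot(*(h-b)[:2]),"ang",np.arctan2(*(h-b)[1::-1]))
E
```

```text
File "<stdin>", line 18
    bl[c_y:=230:]=0
               ^
SyntaxError: invalid syntax
```

```bash
cat > m.py <<'E'
from h import *
G={"w3":((252,77),(211,137)),"w4":((352,95),(310,155))}
H,B=[],[]
for n,(h,b) in G.items():
    im,c=load(n)
    def loc(uv,r,f):
        x,y=map(int,uv); cr=im[y-r:y+r+1,x-r:x+r+1]; m=f(cr).astype(np.uint8)
        N,l,s,ce=cv2.connectedComponentsWithStats(m)
        i=1+np.argmin([np.hypot(*(ce[k]-r))+(100 if s[k,4]<30 else 0) for k in range(1,N)])
        cn=cv2.findContours((l==i).astype(np.uint8),cv2.RETR_EXTERNAL,cv2.CHAIN_APPROX_NONE)[0][0]
        (cx,cy),ax,an=cv2.fitEllipse(cn); return np.array([cx+x-r,cy+y-r]),np.round(ax,1).tolist(),s[i].tolist()
    def otsu_dark(cr):
        g=cr[:,:,2]; t,_=cv2.threshold(g,0,255,cv2.THRESH_OTSU); return g<t
    def brass(cr):
        s=cr[:,:,2].astype(float)-cr[:,:,0]; return s>.5*s.max()
    a=loc(h,11,otsu_dark); q=loc(b,18,brass)
    g=im.astype(float); bl=((g[:,:,0]>1.5*g[:,:,2])&(g[:,:,0]>40)).astype(np.uint8); bl[230:]=0
    bl=cv2.morphologyEx(bl,cv2.MORPH_OPEN,np.ones((3,3)))
    hull=cv2.convexHull(np.vstack([k for k in cv2.findContours(bl,0,1)[0] if cv2.contourArea(k)>60])); w=cv2.fitEllipse(hull)
    print(n,a,q,"wheel",np.round(w[0],1),np.round(w[1],1))
    rp=np.array([plane(c,k[0],.062)[:2] for k in hull]); A=np.c_[2*rp,np.ones(len(rp))]; s=np.linalg.lstsq(A,(rp**2).sum(1),rcond=None)[0]
    print("circle z.062",s[:2].round(4),np.sqrt(s[2]+s[:2]@s[:2]).round(4),"hole@.062",plane(c,a[0],.062).round(4),"brass@.072",plane(c,q[0],.072).round(4))
    H.append(ray(c,a[0]));B.append(ray(c,q[0]))
h,e=tri(*H);b,f=tri(*B);print("hole",h.round(4),np.round(e,4),"brass",b.round(4),np.round(f,4),"r",np.hypot(*(h-b)[:2]),"ang",np.arctan2(*(h-b)[1::-1]))
E
python3 m.py
```

```text
w3 (array([252.02811146,  76.89861012]), [15.1, 16.1], [3, 3, 17, 17, 212]) (array([211.25884438, 137.25477791]), [20.1, 20.7], [8, 8, 21, 22, 354]) wheel [212.6 129.4] [175.4 181.8]
circle z.062 [0.5035 0.1906] 0.0708 hole@.062 [0.4542 0.214  0.062 ] brass@.072 [0.5034 0.1906 0.072 ]
w4 (array([351.95243073,  95.60612392]), [14.8, 16.4], [3, 4, 17, 16, 212]) (array([310.24813843, 155.13639641]), [19.8, 20.1], [8, 8, 21, 21, 341]) wheel [308.8 147. ] [170.7 178.2]
circle z.062 [0.5037 0.1904] 0.0707 hole@.062 [0.454  0.2138 0.062 ] brass@.072 [0.5036 0.1902 0.072 ]
hole [0.4541 0.214  0.0611] [0.0001 0.0001] brass [0.5037 0.1904 0.0705] [0.0001 0.0001] r 0.05494004781361161 ang 2.6986340467767778
```

Both points agree with the given sizes: r = 54.9 mm (55), hole z 61 mm (62), brass z 70.5 mm (72). I insert the pin now with a force guard, then feel the hole's edges radially.

```bash
cat >> h.py <<'E'
from plant import robot
AX=np.array([.5036,.1904]); A0=2.6986; DZ=.1243; O=[180,0,-170]
def ob():
    o=robot.observe(); return np.array(o["tool_pos"]),np.array(o["ft_force"]),o["time"]
def say(t=""):
    p,f,s=ob(); r=p[:2]-AX; print(t,"tip",round((p[2]-DZ)*1e3,2),"r",round(np.hypot(*r)*1e3,2),"dang",round((np.arctan2(r[1],r[0])-A0+np.pi)%(2*np.pi)-np.pi,4),"F",f.round(2),"t",round(s,2))
def xy(a,r=.055): return AX+r*np.array([np.cos(A0+a),np.sin(A0+a)])
E
python3 - <<'E'
from h import *
h=np.array([.4541,.2139])
robot.move_pose([*h,DZ+.085],O); robot.pause(.3); say("above")
robot.line_to([*h,DZ+.066],vel=.05); robot.pause(.2); say("near")
g=robot.line_to([*h,DZ+.050],vel=.02,guard=5); robot.pause(.2); say(f"in {g}")
p,f,_=ob()
if p[2]-DZ<.054:
    u=np.array([np.cos(A0),np.sin(A0)])
    for s in(1,-1):
        z=ob()[0]; g=robot.line_to([*(h+s*.004*u),DZ+.050],vel=.008,guard=3); say(f"rad {s} {g}")
        robot.line_to([*h,DZ+.050],vel=.02); robot.pause(.2); say("back")
E
```

```text
above tip 85.42 r 53.93 dang 0.0004 F [ 0.9  -0.43 -0.88] t 12.41
near tip 66.32 r 54.67 dang -0.0023 F [ 0.12 -0.51 -0.66] t 13.14
in False tip 50.12 r 54.74 dang -0.001 F [ 0.   -0.16 -0.48] t 14.29
rad 1 True tip 49.88 r 56.74 dang 0.0016 F [ 2.41 -2.36  0.03] t 14.67
back tip 49.8 r 54.95 dang 0.0007 F [-0.4  -0.01 -0.06] t 15.14
rad -1 True tip 49.42 r 53.32 dang 0.0032 F [-0.25 -0.46 -0.87] t 15.5
back tip 49.94 r 54.81 dang -0.0002 F [ 0.41 -0.95 -0.6 ] t 15.95
```

The pin is in the hole. The edges, felt at r ≈ 56.7 and 53.3 mm, are centred on 55.0 mm. I wind to about 0.4 rad above the ring and recheck the radial centring there.

```bash
python3 - <<'E'
from h import *
for a in np.arange(.06,.43,.06):
    robot.line_to([*xy(a),DZ+.050],vel=.03)
    say(f"{a:.2f}")
robot.pause(.2); say("still")
for s in(1,-1):
    g=robot.line_to([*xy(a,.055+s*.004),DZ+.050],vel=.008,guard=3); say(f"rad {s} {g}")
    robot.line_to([*xy(a),DZ+.050],vel=.02); robot.pause(.2); say("back")
E
```

```text
0.06 tip 50.02 r 54.97 dang 0.0633 F [-0.04  0.16 -0.31] t 16.21
0.12 tip 50.03 r 54.94 dang 0.1234 F [-0.04  0.32 -0.51] t 16.47
0.18 tip 50.03 r 54.95 dang 0.1833 F [-0.12  0.82  0.32] t 16.73
0.24 tip 50.02 r 54.94 dang 0.2433 F [ 1.08  0.87 -0.69] t 16.98
0.30 tip 50.04 r 54.93 dang 0.3031 F [0.38 0.72 0.49] t 17.24
0.36 tip 50.02 r 54.96 dang 0.3631 F [0.96 1.68 0.28] t 17.5
0.42 tip 50.02 r 54.98 dang 0.4235 F [ 0.88  0.47 -0.59] t 17.76
still tip 49.96 r 55.05 dang 0.4214 F [ 1.38  1.86 -1.11] t 17.96
rad 1 True tip 49.97 r 56.07 dang 0.4169 F [2.89 1.18 1.31] t 18.28
back tip 49.88 r 55.11 dang 0.42 F [ 0.76  1.61 -0.75] t 18.73
rad -1 True tip 49.22 r 54.0 dang 0.4163 F [0.68 0.49 0.3 ] t 19.07
back tip 49.91 r 55.03 dang 0.4189 F [ 1.12  2.81 -1.74] t 19.52
```

Still centred at r = 55.0 mm, with about 2.5 N of spring pull. Next I probe for the locking hole with light presses every 1.5 mm.

```bash
python3 - <<'E'
from h import *
a=.44; hit=None
while a<.99:
    robot.line_to([*xy(a),DZ+.0472],vel=.03)
    for k in range(3):
        g=robot.line_to([*xy(a),DZ+.0436],vel=.012,guard=3.5); p,f,t=ob(); z=(p[2]-DZ)*1e3
        if not g or z<46.6: break
    say(f"{a:.3f} {g} ")
    if not g or z<44.6: hit=a; break
    if t>48: break
    a+=.027
print("hit",hit); 
if hit is None: robot.line_to([*xy(min(a,.97)),DZ+.0475],vel=.03)
robot.pause(.2); say()
E
```

```text
0.440 True  tip 45.99 r 55.02 dang 0.4359 F [0.88 1.81 0.41] t 19.99
0.467 True  tip 45.86 r 54.77 dang 0.4667 F [0.2  1.65 4.07] t 20.49
0.494 True  tip 45.86 r 54.77 dang 0.4923 F [ 0.45 -0.16  4.01] t 20.99
0.521 True  tip 45.86 r 54.77 dang 0.5199 F [0.45 0.21 4.3 ] t 21.49
0.548 True  tip 45.85 r 54.8 dang 0.5466 F [-0.78  0.41  4.16] t 21.99
0.575 True  tip 45.8 r 54.84 dang 0.5738 F [-0.44  0.63  4.94] t 22.49
0.602 True  tip 45.83 r 54.81 dang 0.6004 F [-1.55  1.4   5.08] t 22.99
0.629 True  tip 45.82 r 54.82 dang 0.6275 F [-0.05  0.56  5.72] t 23.49
0.656 True  tip 45.84 r 54.81 dang 0.6548 F [0.1  0.4  4.07] t 23.99
0.683 True  tip 45.84 r 54.81 dang 0.6815 F [-0.27  1.01  4.47] t 24.49
0.710 True  tip 45.82 r 54.83 dang 0.7077 F [0.13 1.19 3.82] t 24.99
0.737 True  tip 45.8 r 54.84 dang 0.7346 F [-1.12  0.94  4.95] t 25.49
0.764 True  tip 45.81 r 54.85 dang 0.7614 F [-0.92  0.82  4.16] t 25.99
0.791 True  tip 45.83 r 54.84 dang 0.7883 F [-1.08  1.19  3.64] t 26.49
0.818 True  tip 45.8 r 54.85 dang 0.8153 F [-0.39 -0.16  4.59] t 26.99
0.845 True  tip 45.75 r 54.86 dang 0.8416 F [-0.99  0.69  3.76] t 27.49
0.872 True  tip 45.66 r 54.91 dang 0.8676 F [0.15 1.9  2.9 ] t 27.99
0.899 True  tip 45.54 r 54.97 dang 0.8921 F [-0.91  1.37  3.54] t 28.49
0.926 True  tip 45.92 r 55.14 dang 0.9117 F [-1.59  3.48  1.97] t 28.96
0.953 True  tip 46.12 r 55.09 dang 0.938 F [-0.77  3.33  3.03] t 29.42
0.980 True  tip 46.18 r 55.09 dang 0.9654 F [-0.75  4.25  2.61] t 29.88
hit None
 tip 47.37 r 55.09 dang 0.9662 F [-0.44  4.99  0.03] t 30.32
```

Ring contact was steady at 45.8 mm until a slight dip near 0.87–0.90. After that the guard tripped above the ring on spring-load friction in the wheel's hole, not on contact. So the hole should be near 0.95, and I probe again there with a somewhat higher guard.

```bash
python3 - <<'E'
from h import *
hit=None
for a in (.965,.985,.945,.925,1.005):
    robot.line_to([*xy(a),DZ+.0472],vel=.03); say("free")
    g=robot.line_to([*xy(a),DZ+.0425],vel=.012,guard=8); p,f,t=ob(); z=(p[2]-DZ)*1e3
    say(f"{a:.3f} {g} ")
    if not g or z<44.2: hit=a; break
print("hit",hit); robot.pause(.15); say()
E
```

```text
free tip 47.27 r 55.01 dang 0.9645 F [-1.83  3.41  1.99] t 30.57
0.965 False  tip 42.79 r 54.81 dang 0.9674 F [-2.02  3.85  5.5 ] t 31.12
hit 0.965
 tip 42.78 r 54.8 dang 0.9675 F [-2.97  4.32  4.55] t 31.27
```

The tip dropped into the ring's hole (42.8 mm). I push home in guarded steps, easing sideways loads as I go.

```bash
python3 - <<'E'
from h import *
a=.965; r=.055; z=.0395
while z>.0199:
    g=robot.line_to([*xy(a,r),DZ+z],vel=.012,guard=8); p,f,t=ob(); say(f"z{z*1e3:.1f} {g}")
    if g: break
    z-=.004
robot.pause(.15); say()
E
```

```text
z39.5 False tip 39.56 r 54.91 dang 0.9706 F [0.39 1.82 3.17] t 31.67
z35.5 False tip 35.63 r 54.89 dang 0.9698 F [0.14 0.29 3.73] t 32.15
z31.5 False tip 31.62 r 54.89 dang 0.9688 F [-0.26  1.35  4.61] t 32.63
z27.5 False tip 27.58 r 54.94 dang 0.9682 F [-0.54  0.68  4.85] t 33.12
z23.5 False tip 23.56 r 54.94 dang 0.9674 F [0.81 0.4  5.84] t 33.6
 tip 23.59 r 54.93 dang 0.9667 F [ 0.53 -0.39  4.51] t 33.75
```

```bash
python3 - <<'E'
from h import *
a=.965
g=robot.line_to([*xy(a),DZ+.0192],vel=.008,guard=7); say(f"home {g}")
robot.pause(.15); say()
p=ob()[0]; robot.line_to([p[0],p[1],p[2]+.0003],vel=.01)
robot.set_gripper(0.05); robot.pause(.2); say("open")
p=ob()[0]; robot.line_to([p[0],p[1],.26],vel=.1)
robot.move_pose([.54,.1916+.02,.26],O); robot.pause(.3)
c=robot.get_calibration("wrist"); im=robot.grab_frame("wrist"); np.savez("pics/e1.npz",im=im,**c); cv2.imwrite("pics/e1.png",im)
cv2.imwrite("pics/es.png",robot.grab_frame("scene")); say()
r=redtop(im); print(r, plane(c,r[2],.102).round(4), "expected",xy(.965).round(4))
E
```

```text
home True tip 20.1 r 54.87 dang 0.9662 F [-0.88 -0.28  5.86] t 34.25
 tip 20.1 r 54.86 dang 0.9666 F [-0.78 -0.44  4.38] t 34.4
open tip 20.4 r 54.87 dang 0.9663 F [ 0.19 -0.03  0.64] t 35.26
 tip 136.07 r 41.82 dang -2.175 F [ 0.74 -0.24  0.02] t 37.43Traceback (most recent call last):
  File "<stdin>", line 11, in <module>
  File "h.py", line 25, in redtop
    n,l,s,c=cv2.connectedComponentsWithStats(m); i=1+np.argmax(s[1:,4]); m=l==i
                                                     ~~~~~~~~~^^^^^^^^^
    return _wrapfunc(a, 'argmax', axis=axis, out=out, **kwds)
    return bound(*args, **kwds)
ValueError: attempt to get argmax of an empty sequence
```

View pics/e1.png

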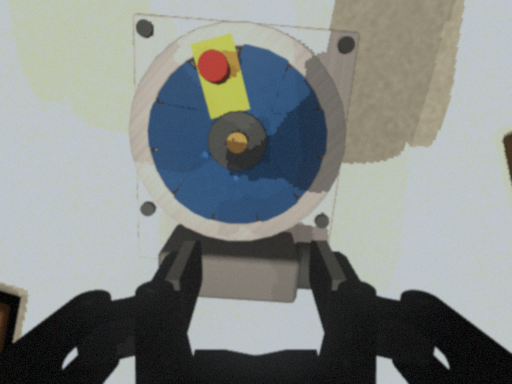

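The picture shows the pin standing in the yellow patch with its head at (213,66) and the wheel turned anticlockwise, gripper clear. A second view checks the head's height and position.

```bash
python3 - <<'E'
from h import *
robot.move_pose([.54,.1916-.05,.26],O); robot.pause(.3)
c2=robot.get_calibration("wrist"); im2=robot.grab_frame("wrist"); im1,c1=load("e1")
R=[]
for im,c in((im1,c1),(im2,c2)):
    h=cv2.cvtColor(im,cv2.COLOR_BGR2HSV); u=proj(c,[*xy(.965),.102]); x,y=map(int,u)
    hh=h[y-25:y+26,x-25:x+26].astype(int); m=((hh[...,0]<7)|(hh[...,0]>172))&(hh[...,1]>140); V=hh[...,2]
    t,_=cv2.threshold(V[m].astype(np.uint8).reshape(-1,1),0,255,cv2.THRESH_OTSU)
    k=cv2.morphologyEx((m&(V>t)).astype(np.uint8),cv2.MORPH_OPEN,np.ones((3,3)))
    cn=max(cv2.findContours(k,0,1)[0],key=cv2.contourArea); (a,b),ax,_=cv2.fitEllipse(cn); px=(a+x-25,b+y-25); print(u.round(1),np.round(px,1),np.round(ax,1))
    R.append(ray(c,px))
p,e=tri(*R); print(p.round(4),np.round(e,4),xy(.965).round(4)); say()
E
```

```text
[203.1  67.6] [212.5  65.5] [28.  29.9]
[307.9  86.6] [315.9  84.5] [27.2 29.4]
[0.4535 0.1683 0.0988] [0.0001 0.0001] [0.4559 0.163 ]
 tip 135.66 r 60.31 dang 2.6602 F [ 0.09  0.43 -0.05] t 38.17
```

The head top is at (0.4535,0.168), z ≈ 0.099. That is home height, and the lean of about 0.08 rad matches the spring taking up the clearance. The wheel is held near 0.9 rad, so I hand it in.

```bash
python3 -c "
from plant import robot
print(robot.job_done())"
```

```text
the job is handed in; nothing more can be done
None
```

I handed the job in after about 38 s of robot time, with the pin fully home (tip about 20 mm) through the wheel and lock ring, leaning about 0.08 rad and holding the wheel wound at roughly 0.9 rad; wrist readings stayed in single figures, well under 40 N, and I got no verdict back.

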